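# Trim the ballast on the spring scale

## Task

Bring the ballast on the scale up to weight: add the steel collars from the mat one at a time, each lowered over the spindle by the gripper until it rests fully home and only then let go (never dropped), until the dial's pointer, with nothing touching the scale, stands in the green zone. The spindle is clamped a little off the centre of the pan, so feel for it lightly: never press a held collar on it, downwards or sideways, with more than about 5 N, and never push the pointer into the red zone. Leave the spare collars and everything else on the bench where they lie.

Things in the scene. Friction and masses are not known exactly. Their poses are not given: they have to be found in the camera images.
- scale_mid (a point): A fixed green spring scale, housing 140 x 140 mm, 60 mm high. This point is the middle of the housing on the bench (z = 0); z is up, x points from the pan towards the dial. The pan is on a soft spring above this point.
- dial_mid (a point): Centre of the scale's round white dial, 112 mm across, about 45 to 75 mm above the bench and 122 mm from the pan's axis; its z axis is the pointer's axis. Zero on the dial points along the scale's x axis, away from the pan.
- pan_mid (a point): Centre of the top of the round aluminium pan, 116 mm across, 4 mm thick. It sinks 1.6 mm for each 100 g or each 1 N of weight or push (24 mm at most). A blue flange with a steel spindle was clamped on the pan by eye: it stands about 6 mm off this centre, in a direction that differs every time and is not measured. Find the spindle by feel or by eye.
- seat (a point): Point on the PAN's axis (not the spindle's) 12 mm above the pan, level with the flange top where the first collar rests; others stack on it, 12 mm each, three at most. The vertical spindle, 15 mm thick, ends 50 mm above; its top 10 mm is a cone narrowing to a 2 mm tip. A collar lowered off-centre meets one side of the cone and is pushed the way it must go to be centred. It gives downwards, not sideways.
- pointer (a joint): The dial's pointer, rad, clockwise from above: 0 is an empty scale, 0.3 rad for each 100 g (or each 1 N) on the pan. At the start it shows the carrier's own weight, 0.05 to 0.7. The green zone runs from 1.29 to 1.86 rad (430 to 620 g); the red overload zone begins at 3.6 rad (1200 g). It settles within half a second.
- mat_mid (a point): A fixed black rubber mat 230 x 230 mm, 3 mm thick, with the collars on it; this point is the middle of its top.
- collar0_mid (a point): One of four alike steel ballast collars: flat ring, 50 mm outside diameter, 18 mm bore, 12 mm high, about 160 g (5 % more or less), lying flat on the rubber mat at the start. This point is its centre, on the bore's axis half-way up; z is the bore's axis.
- collar1_mid (a point): One of four alike steel ballast collars: flat ring, 50 mm outside diameter, 18 mm bore, 12 mm high, about 160 g (5 % more or less), lying flat on the rubber mat at the start. This point is its centre, on the bore's axis half-way up; z is the bore's axis.
- collar2_mid (a point): One of four alike steel ballast collars: flat ring, 50 mm outside diameter, 18 mm bore, 12 mm high, about 160 g (5 % more or less), lying flat on the rubber mat at the start. This point is its centre, on the bore's axis half-way up; z is the bore's axis.
- collar3_mid (a point): One of four alike steel ballast collars: flat ring, 50 mm outside diameter, 18 mm bore, 12 mm high, about 160 g (5 % more or less), lying flat on the rubber mat at the start. This point is its centre, on the bore's axis half-way up; z is the bore's axis.
- pan: The sprung pan with the blue flange and spindle on it; origin on the pan's axis 4 mm below pan_mid.
- big_nut: Bystander: loose steel hexagon nut, 27 mm across, 14 mm high, in the middle of the mat among the collars; origin at its underside.
- bush: Bystander: solid brass plug, 32 mm across, 30 mm high, on the bench nearest the robot; origin at its underside.
- bolt: Bystander: hexagon bolt standing on its head, 24 mm across, 55 mm high, at the back; origin at its underside.
- screwdriver: Bystander: green-handled screwdriver lying on the bench at the left.
- wrench: Bystander: steel wrench lying on the bench at the right.
- jar: Bystander: red plastic cup, 76 mm across, 70 mm high, at the back; origin at its underside.
There are look-alikes about, which are no part of the job. What is shaped like the part that bears collar2_mid but blue is not meant. What is shaped like the part that bears collar3_mid but orange is not meant.

How it is judged:
By the outcome, as a careful person would: the job done as asked, in the order asked, and still so for the second after the job is handed in, with the robot touching nothing.
It also fails if it takes over 72 s, if anything falls off the work surface, if the arm or the gripper's body presses on something with over 40 N, if the wrist force passes 120 N, or if a joint passes its speed limit or range.

## Robot

A 6-joint arm with a two-finger parallel gripper is mounted at the origin on the work surface. World frame = base frame: x ahead of the robot, y to its left, z up, the work surface at z = 0. Lengths are in mm, angles in rad, forces in N, time in s.
With the tool pointing down it reaches from about 350 to 875 mm from the base axis. Payload 4.2 kg.
Tool frame: the origin (TCP) lies at the very end of the fingers, on their centre line; the grasp point (between the pads) lies 19 mm behind it; z points along the fingers, y is the line along which they close (so a half turn about z gives the same grasp; the last joint's range is limited). The gripper opens to 85 mm and grips with 20 to 120 N. Pads are 22 mm wide; open, the fingers measure 114 mm over their backs; the gripper's body (76 mm by 85 mm) begins 54 mm behind the grasp point. The pads swing forward as they close: fully open they stand 13 mm farther back than shut.
Start: joints at [1.464, 0.385, 0.008, 0, -1.194, -0.259], TCP at [223.527, 583.639, 231.312] pointing down, gripper open.
Joint ranges: [-3.14, 3.14], [-1.21, 2.06], [-1.07, 1.41], [-3.16, 2.05], [-2.99, -0.16], [-3.1, 3.1]. Speed limits (rad/s): [2.79, 2.79, 3.14, 3.14, 3.14, 3.14].

## Interface

Orientations are given as a unit quaternion [x, y, z, w].
In Python, from bench import read_state, get_image, camera_model, job_done gives the robot as it stands.
- The arm moves only by the shell command python3 -m handwheel 'ROWS'. ROWS is JSON, a list of rows, each a list of 7 numbers: the shift along the tool's x, y, z in m, then the turn, a rotation vector about the tool's x, y, z in rad, then the gripper's target within -1 to 1 (fully open at 1, half-way at 0, shut at -1). In form: [[dx, dy, dz, wx, wy, wz, jaw], ...]. A call has 1 to 10 rows; each row is the pose to reach, as a shift and turn from the pose commanded when the call began, along the tool's axes at that moment; what a row does not reach only later rows make up. A row lasts 1/8 s, in which the tool goes at most 62.5 mm and 10.7 degrees, less where a joint would pass 70% of its speed; a pose out of reach is approached as far as the arm can. A call with a gripper value outside its range is refused whole. The fingers move at their own pace and stop on an object; the grip force is fixed at half the most. Time passes only in rows, so rows that repeat a pose let the fingers close. It gives the time, the measured TCP pose, the force, the opening and the grip force at its end, in the units of the state.
- read_state(): the state, without advancing time (a new reading comes with each control period).
- get_image(name): name is "scene" or "top" or "wrist"; returns (picture, depth): 400x640x3 uint8, blue, green, red; 400x640 float32, mm along the optical axis (not along the pixel's ray), 0 where there is no reading.
- camera_model(name): a dict with "K" (3x3 intrinsics, pixels), "rvec" (rotation vector, rad) and "tvec" (3), from world to camera coordinates, as OpenCV has them; the wrist camera has in their place "hand_eye" (4x4, takes a point from camera to tool coordinates, whose origin is the TCP and whose axes are the flange's). Camera axes: x right, y down, z forward; pixel columns grow to the right and rows downward; lengths in mm; the calibration is good to about 2 mm. A picture is of the moment at which its call begins: read the wrist's pose just before it. camera_model takes no time and is no camera call.
- job_done(): hands the job in; it is judged then, once.
The state is a dict: "clock": time; "joints": joint angles; "joint_vel": joint speeds; "joint_efforts": joint torques, N m; "position": TCP position; "ee_rot": TCP orientation; "contact_force": force on the tool from outside, world axes, zero at the start; "wrist_torque": the same for the moment, N m; "gripper_width": finger opening in mm; "grasp_force": force on a finger pad.
Only numpy, scipy, OpenCV 4.12 (cv2) and the standard library are available. Lean on these libraries where they do the work, as an engineer would, in place of code of your own. Each camera call takes 0.05 s, during which the arm holds its last target. There are 200 camera calls.

## Working session

There is one attempt and no reset: what is moved stays moved. The work goes in short steps, Python scripts to look and compute and a shell command to move; the robot and the scene stay as the last step left them, time stands still between calls to the robot, and variables do not carry over. Pictures are saved under pics/ and viewed, at most 10 in all, crops included, and the job is handed in when it is done.

```bash
ls; mkdir -p pics; python3 - <<'E'
from bench import *
import cv2,numpy as np
print(read_state())
for n in("top","scene"):
    p,d=get_image(n);cv2.imwrite(f"pics/{n}0.png",p);np.save(f"{n}0.npy",d);print(camera_model(n))
print(camera_model("wrist"))
E
```

```text
pics
{'clock': 0.0, 'joints': array([ 1.46358543e+00,  3.85558586e-01,  6.56916574e-03, -4.71275819e-04,
       -1.19396417e+00, -2.58604939e-01]), 'joint_vel': array([ 0.00128304,  0.00031996, -0.00070734,  0.00026077, -0.00017631,
       -0.0001614 ]), 'joint_efforts': array([-7.71944688e-04, -3.92284584e+01,  1.88400686e+01,  4.18613300e+00,
       -4.67093647e-03, -9.52394217e-07]), 'position': array([223.34611612, 583.09293981, 230.20228327]), 'ee_rot': array([ 9.83302517e-01, -1.81975133e-01, -1.36812290e-04,  1.09210553e-03]), 'contact_force': array([ 0.2044259 , -0.28695589,  0.37070764]), 'wrist_torque': array([-0.00780566, -0.01635449,  0.03582956]), 'grasp_force': 0.0, 'gripper_width': 85.60059019946544}
{'K': array([[460.42047482,   0.        , 313.9998335 ],
       [  0.        , 460.42047482, 197.52243063],
       [  0.        ,   0.        ,   1.        ]]), 'rvec': array([ 2.14882875, -2.14071632,  0.17791296]), 'tvec': array([   1.58127413,  589.61524927, 1185.7980156 ])}
{'K': array([[424.3867393 ,   0.        , 321.58219752],
       [  0.        , 424.3867393 , 203.34964184],
       [  0.        ,   0.        ,   1.        ]]), 'rvec': array([ 2.13944212,  0.92233598, -0.44477062]), 'tvec': array([-405.07853241, -223.37259192, 1639.96297001])}
{'K': array([[322.78470774,   0.        , 320.15638404],
       [  0.        , 322.78470774, 200.41040393],
       [  0.        ,   0.        ,   1.        ]]), 'hand_eye': array([[ 4.62976537e-04, -9.64866087e-01, -2.62741736e-01,
         6.51779138e+01],
       [ 9.99999384e-01,  1.81758482e-04,  1.09462494e-03,
        -2.54331998e-01],
       [-1.00841094e-03, -2.62742081e-01,  9.64865577e-01,
        -1.42607286e+02],
       [ 0.00000000e+00,  0.00000000e+00,  0.00000000e+00,
         1.00000000e+00]])}
```

View pics/top0.png

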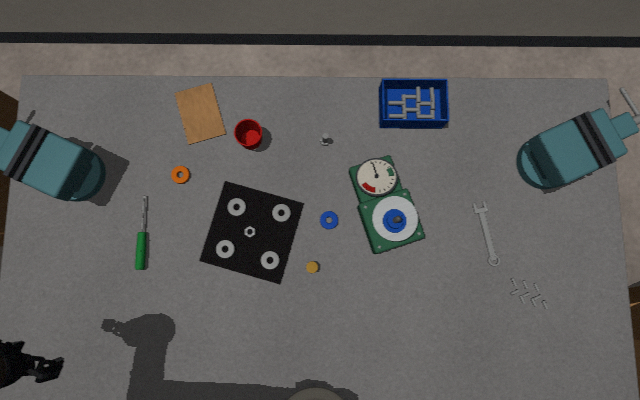

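View pics/scene0.png

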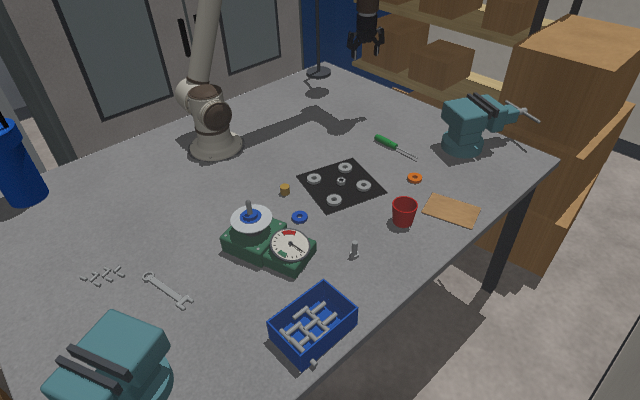

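Top view: four steel collars on the mat at about (236,207), (281,213), (225,249) and (270,260), with the nut at (250,231). The pan is at (395,219), the spindle at about (399,219) and the dial at (377,176). The blue ring (329,220) and the orange ring (180,175) are the look-alikes.

```bash
cat > h.py <<'E'
from bench import *
import cv2,numpy as np
from scipy.spatial.transform import Rotation as R
def cam(n,s=None):
    m=camera_model(n)
    if n=="wrist":
        s=s or read_state(); H=np.eye(4);H[:3,:3]=R.from_quat(s["ee_rot"]).as_matrix();H[:3,3]=s["position"]
        return m["K"],H@m["hand_eye"]
    T=np.eye(4);T[:3,:3]=cv2.Rodrigues(m["rvec"])[0];T[:3,3]=m["tvec"];return m["K"],np.linalg.inv(T)
def onplane(K,T,uv,z):
    r=T[:3,:3]@np.linalg.solve(K,[*uv,1]);return T[:3,3]+r*(z-T[2,3])/r[2]
def cloud(K,T,d):
    v,u=np.indices(d.shape);P=np.stack([u,v,np.ones_like(u)],-1)*d[...,None]
    return (P@np.linalg.inv(K).T)@T[:3,:3].T+T[:3,3]
def totool(p,s=None):
    s=s or read_state();return R.from_quat(s["ee_rot"]).inv().apply(np.array(p)-s["position"])
E
python3 - <<'E'
from h import *
K,T=cam("top");p=cv2.imread("pics/top0.png");d=np.load("top0.npy");C=cloud(K,T,d)
g=p.min(2)
for u,v in[(236,207),(281,213),(225,249),(270,260)]:
    w=np.zeros(g.shape,bool);w[v-13:v+14,u-13:u+14]=1;m=w&(g>90)
    y,x=np.nonzero(m);c=((x.min()+x.max())/2,(y.min()+y.max())/2);c2=(x.mean(),y.mean())
    print(c,c2,np.median(C[m][:,2]),onplane(K,T,c2,15))
# pan: white-ish
w=np.zeros(g.shape,bool);w[190:248,365:425]=1;m=(w&(g>150)).astype(np.uint8)
cs=max(cv2.findContours(m,0,1)[0],key=cv2.contourArea);e=cv2.minEnclosingCircle(cs);print(e,np.median(C[m>0][:,2]));print(onplane(K,T,e[0],np.median(C[m>0][:,2])))
for u,v in[(399,219),(398,219),(377,176),(390,219),(360,165),(381,255)]:print(u,v,C[v,u])
q=C[190:248,365:425].reshape(-1,3);print(q[q[:,2]>q[:,2].max()-12])
i=cv2.resize(np.hstack([p[145:260,340:430]]),None,fx=5,fy=5,interpolation=2);cv2.imwrite("pics/c1.png",i)
E
```

```text
(np.float64(236.5), np.float64(206.5)) (np.float64(236.1320754716981), np.float64(206.4245283018868)) 14.64198566936625 [568.89842632 216.07697185  15.        ]
(np.float64(280.5), np.float64(212.5)) (np.float64(280.74766355140184), np.float64(212.31308411214954)) 14.784756945726372 [553.22139225  94.1027254   15.        ]
(np.float64(224.5), np.float64(248.5)) (np.float64(224.51111111111112), np.float64(248.50666666666666)) 14.899519302515273 [454.47107343 243.96491991  15.        ]
(np.float64(269.5), np.float64(259.5)) (np.float64(269.36486486486484), np.float64(259.64864864864865)) 14.164229709507481 [425.13474118 122.81701123  15.        ]
((394.8125, 218.1875), 22.36514663696289) 105.3022953184933
[ 528.26743627 -200.38348129  105.30229532]
399 219 [ 519.81332183 -199.56191074  163.54333088]
398 219 [ 519.70041655 -196.97303093  164.47661303]
377 176 [ 645.2452816  -163.20426374   65.1210068 ]
390 219 [ 525.25306432 -186.70219068  113.43314915]
360 165 [ 678.16688582 -119.93998032   51.05600585]
381 255 [ 4.39010255e+02 -1.79877471e+02 -3.14180414e-01]
[[ 398.44076025   15.42700289 1262.84304035]
 [ 398.44076025   15.42700289 1262.84304035]
 [ 398.44076025   15.42700289 1262.84304035]
 [ 398.44076025   15.42700289 1262.84304035]
 [ 398.44076025   15.42700289 1262.84304035]
 [ 398.44076025   15.42700289 1262.84304035]
 [ 398.44076025   15.42700289 1262.84304035]
 [ 398.44076025   15.42700289 1262.84304035]
 [ 398.44076025   15.42700289 1262.84304035]
 [ 398.44076025   15.42700289 1262.84304035]
 [ 398.44076025   15.42700289 1262.84304035]
 [ 398.44076025   15.42700289 1262.84304035]
 [ 398.44076025   15.42700289 1262.84304035]
 [ 398.44076025   15.42700289 1262.84304035]]
```

View pics/c1.png

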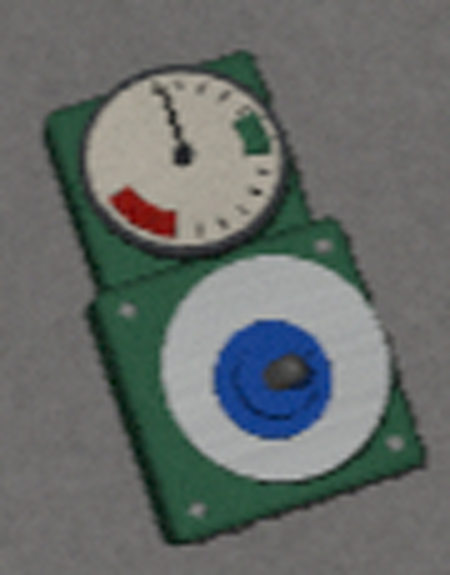

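Pointer starts near zero (tip about (155,88) in the crop), so I expect to need three collars. Next I move above collar 1 and look with the wrist camera.

```bash
python3 -m handwheel '[[0.045,0.03,0.01,0,0,0,1],[0.1,0.07,0.02,0,0,0,1],[0.15,0.105,0.035,0,0,0,1],[0.2,0.14,0.05,0,0,0,1],[0.25,0.175,0.065,0,0,0,1],[0.3,0.21,0.08,0,0,0,1],[0.35,0.245,0.09,0,0,0,1],[0.4,0.28,0.1,0,0,0,1],[0.45,0.315,0.11,0,0,0,1],[0.483,0.339,0.11,0,0,0,1]]'
python3 -m handwheel '[[0,0,0,0,0,0,1],[0,0,0,0,0,0,1]]'
python3 - <<'E'
from h import *
s=read_state();p,d=get_image("wrist");cv2.imwrite("pics/w1.png",p);K,T=cam("wrist",s)
m=((p.min(2)>90)).astype(np.uint8)
print(s["clock"],s["position"],s["ee_rot"],s["contact_force"])
for c in cv2.findContours(m,0,1)[0]:
    if cv2.contourArea(c)>1500:
        e=cv2.minEnclosingCircle(c);w=onplane(K,T,e[0],15);print(cv2.contourArea(c),e,w,totool(w,s))
E
```

```text
clock: 1.35
position: [553.6, 91.8, 120.0]
ee_rot: [0.983, -0.183, -0.001, 0.001]
contact_force: [0.1, 0.8, -0.7]
gripper_width: 85.5
grasp_force: 0.0
clock: 1.6
position: [552.9, 94.2, 120.9]
ee_rot: [0.983, -0.182, -0.0, 0.0]
contact_force: [-0.3, 0.5, -0.4]
gripper_width: 85.7
grasp_force: 0.0
1.6 [552.89636616  94.17705444 120.90366036] [ 9.83265407e-01 -1.82178195e-01 -4.62918486e-04  1.75754205e-04] [-0.30104495  0.5370665  -0.38966872]
1730.5 ((339.80645751953125, 334.19354248046875), 28.218894958496094) [427.57568541 123.17641679  15.        ] [-127.30177861   17.76833309  106.02058678]
2944.0 ((173.66259765625, 229.36178588867188), 32.36616516113281) [570.44046477 215.60016955  15.        ] [ -27.03176813 -119.70310415  105.86502691]
2942.5 ((318.6371765136719, 195.5597381591797), 31.675687789916992) [554.61863447  94.72428389  15.        ] [  1.50152416  -1.18238899 105.90183344]
145462.0 ((319.2159729003906, 182.0), 367.45458984375) [564.72164384  90.35122472  15.        ] [ 12.50060243  -0.71909682 105.89276312]
```

View pics/w1.png

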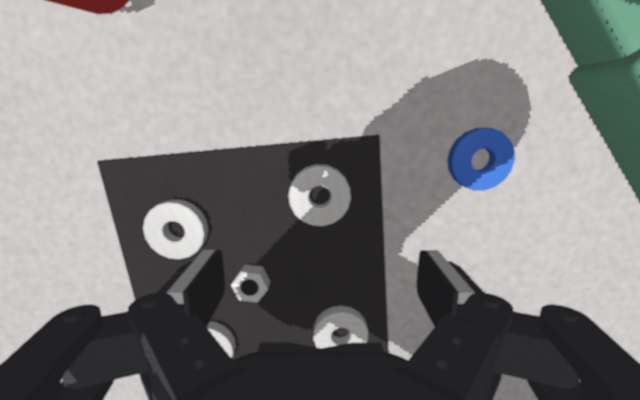

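Wrist view: collar 1 at (319,195), about 1.5 mm in x and 1 mm in y from the tool axis. I descend and close the gripper.

```bash
python3 -m handwheel '[[0.001,-0.001,0.03,0,0,0,1],[0.001,-0.001,0.07,0,0,0,1],[0.001,-0.001,0.1,0,0,0,1],[0.001,-0.001,0.115,0,0,0,1],[0.001,-0.001,0.117,0,0,0,1],[0.001,-0.001,0.117,0,0,0,1],[0.001,-0.001,0.117,0,0,0,-1],[0.001,-0.001,0.117,0,0,0,-1],[0.001,-0.001,0.117,0,0,0,-1],[0.001,-0.001,0.117,0,0,0,-1]]'
python3 -m handwheel '[[0,0,0,0,0,0,-1],[0,0,0,0,0,0,-1]]'
```

```text
clock: 2.9
position: [555.1, 94.9, 6.0]
ee_rot: [0.983, -0.182, 0.001, -0.0]
contact_force: [-1.9, 0.7, 7.6]
gripper_width: 46.6
grasp_force: 60.3
clock: 3.15
position: [555.1, 94.9, 5.9]
ee_rot: [0.983, -0.182, 0.001, -0.0]
contact_force: [-2.5, 0.1, 7.7]
gripper_width: 46.9
grasp_force: 60.3
```

```bash
python3 -m handwheel '[[0,0,-0.004,0,0,0,-1],[0,0,-0.015,0,0,0,-1],[0,0,-0.04,0,0,0,-1],[0,0,-0.06,0,0,0,-1],[0,0,-0.06,0,0,0,-1],[0,0,-0.06,0,0,0,-1]]'
python3 - <<'E'
from h import *
s=read_state();p,d=get_image("wrist");cv2.imwrite("pics/w2.png",p[180:400,120:520]);print(s["position"],s["contact_force"],s["gripper_width"])
E
```

```text
clock: 3.9
position: [553.9, 94.7, 63.7]
ee_rot: [0.983, -0.182, -0.001, 0.0]
contact_force: [-0.7, -0.8, -1.6]
gripper_width: 46.5
grasp_force: 61.9
[553.93358989  94.65330183  63.70085244] [-0.6749348  -0.7650858  -1.55830695] 46.543633213760685
```

View pics/w2.png

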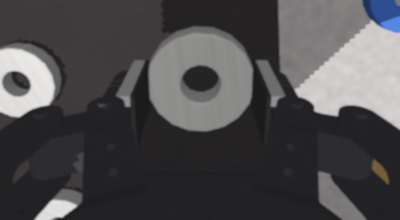

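Collar is held level in the jaws (centre at crop (200,78)). Now I get its centre and top height in the tool frame from depth.

```bash
cat >> h.py <<'E'
def held():
    p,d=get_image("wrist");m=camera_model("wrist");C=cloud(m["K"],m["hand_eye"],d)
    k=(abs(C[...,1])<24)&(abs(C[...,0])<40)&(C[...,2]<8)&(C[...,2]>-25)&(d>0)
    k=k&(p.min(2)>60)
    k[:205]=0;n,l,st,_=cv2.connectedComponentsWithStats(k.astype(np.uint8));i=1+st[1:,4].argmax();k=l==i
    q=C[k];top=np.median(q[:,2]);
    A=np.c_[q[:,:2],np.ones(len(q))];f=np.linalg.lstsq(A,q[:,2],rcond=None)[0]
    t=(abs(C[...,2]-top)<2.5)&k
    c=max(cv2.findContours(t.astype(np.uint8),0,1)[0],key=cv2.contourArea);e=cv2.minEnclosingCircle(c)
    w=onplane(m["K"],m["hand_eye"],e[0],top)
    print("held: top",top,"tilt",f[:2],"n",k.sum(),"circ",e,"centre",w,"r",e[1]*(np.linalg.norm(w-m["hand_eye"][:3,3]))/322.8)
E
python3 -c "
from h import *
held()"
```

```text
held: top -8.725080879658606 tilt [ 0.02305783 -0.00176342] n 8063 circ ((320.1484069824219, 260.9349060058594), 54.2449951171875) centre [ 0.30535821 -0.09276733 -8.72508088] r 24.999933646898576
```

```bash
python3 -m handwheel '[[0,0.01,-0.03,0,0,0,-1],[0,0.03,-0.07,0,0,0,-1],[0,0.07,-0.1,0,0,0,-1],[0,0.115,-0.12,0,0,0,-1],[0,0.16,-0.131,0,0,0,-1],[0,0.205,-0.131,0,0,0,-1],[0.002,0.25,-0.131,0,0,0,-1],[0.004,0.275,-0.131,0,0,0,-1],[0.004,0.287,-0.131,0,0,0,-1],[0.004,0.287,-0.131,0,0,0,-1]]'
python3 -m handwheel '[[0,0,0,0,0,0,-1],[0,0,0,0,0,0,-1]]'
python3 - <<'E'
from h import *
s=read_state();p,d=get_image("wrist");cv2.imwrite("pics/w3.png",p);K,T=cam("wrist",s)
C=cloud(K,T,d);print(s["position"],s["contact_force"],s["gripper_width"])
b,g,r=[p[...,i].astype(int) for i in range(3)]
k=((b>r+50)&(b>g+25)).astype(np.uint8);c=max(cv2.findContours(k,0,1)[0],key=cv2.contourArea);h=cv2.convexHull(c)
z=np.percentile(C[k>0][:,2],50);e=cv2.fitEllipse(h);print("flange z",z,"ell",e,onplane(K,T,e[0],z))
t=(C[...,2]>z+25)&(C[...,2]<z+60)&(d>0)&(np.indices(d.shape)[0]<260);q=C[t];print(len(q),q[:,2].max())
for lo in(26,32,38,42,45,47,49):
    u=q[(q[:,2]>z+lo)&(q[:,2]<z+lo+3)]
    if len(u):print(lo,len(u),u.mean(0),u.min(0),u.max(0))
v,uu=np.nonzero(t);print("tip px range",uu.min(),uu.max(),v.min(),v.max())
E
```

```text
clock: 5.25
position: [455.4, -174.7, 194.8]
ee_rot: [0.983, -0.182, -0.001, -0.0]
contact_force: [-0.9, 0.7, -1.1]
gripper_width: 46.8
grasp_force: 62.2
clock: 5.5
position: [456.0, -173.8, 195.2]
ee_rot: [0.983, -0.181, -0.0, -0.0]
contact_force: [-0.5, 0.5, -1.8]
gripper_width: 46.7
grasp_force: 62.2
[ 456.02882099 -173.80233184  195.23369962] [-0.5057686   0.46730456 -1.83334285] 46.69087834241835
flange z 107.27227940232291 ell ((317.7169189453125, 102.3126220703125), (86.0451431274414, 89.39469146728516), 0.9290637969970703) [ 523.81070933 -197.8423571   107.2722794 ]
599 167.24462190762853
47 24 [ 522.15501262 -197.50998029  156.9362639 ] [ 515.48550584 -204.57534787  155.6223406 ] [ 529.64843911 -190.35040476  157.26606521]
49 151 [ 522.6053213  -197.40581013  158.13135027] [ 515.38714965 -204.69842218  156.51551296] [ 529.7068055  -190.35040476  159.26991536]
tip px range 304 331 88 116
```

View pics/w3.png

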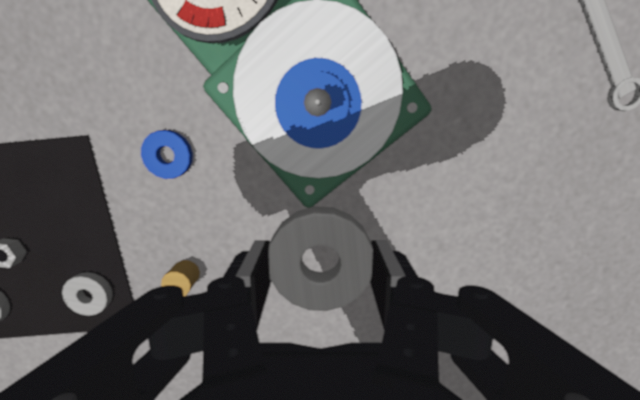

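Wrist view: spindle tip at (317,102), flange centre (317.7,102.3), held collar at (320,261). The spindle is at about (522.7, −197.6), so I move over it and lower gently.

```bash
python3 -m handwheel '[[0.02,0,0,0,0,0,-1],[0.045,-0.001,0,0,0,0,-1],[0.063,-0.0015,0,0,0,0,-1],[0.0705,-0.0015,0,0,0,0,-1],[0.0705,-0.0015,0.01,0,0,0,-1],[0.0705,-0.0015,0.02,0,0,0,-1],[0.0705,-0.0015,0.026,0,0,0,-1],[0.0705,-0.0015,0.026,0,0,0,-1]]'
python3 -m handwheel '[[0,0,0.002,0,0,0,-1],[0,0,0.005,0,0,0,-1],[0,0,0.008,0,0,0,-1],[0,0,0.008,0,0,0,-1]]'; python3 -m handwheel '[[0,0,0.002,0,0,0,-1],[0,0,0.004,0,0,0,-1],[0,0,0.004,0,0,0,-1]]'
```

```text
clock: 6.55
position: [521.4, -198.3, 168.7]
ee_rot: [0.983, -0.182, -0.001, 0.0]
contact_force: [0.2, 0.1, -1.1]
gripper_width: 46.7
grasp_force: 62.2
clock: 7.05
position: [521.9, -198.4, 161.1]
ee_rot: [0.983, -0.182, -0.0, -0.0]
contact_force: [0.1, -0.0, -1.0]
gripper_width: 46.7
grasp_force: 62.2
clock: 7.42
position: [522.3, -198.4, 157.2]
ee_rot: [0.983, -0.182, 0.0, -0.0]
contact_force: [-0.4, 0.4, -2.7]
gripper_width: 46.7
grasp_force: 62.2
```

```bash
python3 -m handwheel '[[0,0,0.005,0,0,0,-1],[0,0,0.01,0,0,0,-1],[0,0,0.015,0,0,0,-1],[0,0,0.015,0,0,0,-1]]';python3 -m handwheel '[[0,0,0.005,0,0,0,-1],[0,0,0.01,0,0,0,-1],[0,0,0.014,0,0,0,-1],[0,0,0.016,0,0,0,-1],[0,0,0.016,0,0,0,-1]]'
```

```text
clock: 7.92
position: [522.2, -198.3, 141.9]
ee_rot: [0.983, -0.182, -0.0, -0.0]
contact_force: [1.3, 0.3, -1.1]
gripper_width: 46.8
grasp_force: 62.2
clock: 8.55
position: [522.2, -198.4, 126.3]
ee_rot: [0.983, -0.182, 0.0, 0.0]
contact_force: [1.8, 1.1, -0.5]
gripper_width: 46.8
grasp_force: 62.3
```

```bash
python3 -m handwheel '[[0.0005,-0.0006,0,0,0,0,-1],[0.0005,-0.0006,0.002,0,0,0,-1],[0.0005,-0.0006,0.004,0,0,0,-1],[0.0005,-0.0006,0.004,0,0,0,-1],[0.0005,-0.0006,0.004,0,0,0,-1]]';python3 -m handwheel '[[0,0,0.002,0,0,0,-1],[0,0,0.004,0,0,0,-1],[0,0,0.004,0,0,0,-1],[0,0,0.004,0,0,0,-1]]'
```

```text
clock: 9.18
position: [522.4, -198.0, 122.1]
ee_rot: [0.983, -0.182, -0.0, 0.0]
contact_force: [-0.5, -0.6, -1.8]
gripper_width: 47.0
grasp_force: 62.2
clock: 9.68
position: [522.7, -198.0, 118.4]
ee_rot: [0.983, -0.182, -0.0, 0.0]
contact_force: [-1.1, -0.1, 1.0]
gripper_width: 46.6
grasp_force: 62.3
```

Collar seated: weight taken off and about 1 N of press. Releasing.

```bash
python3 -m handwheel '[[0,0,0,0,0,0,0.5],[0,0,0,0,0,0,0.5],[0,0,0,0,0,0,0.5],[0,0,-0.02,0,0,0,0.6],[0,0,-0.05,0,0,0,1],[0,0,-0.09,0,0,0,1],[-0.03,0,-0.09,0,0,0,1],[-0.07,0,-0.09,0,0,0,1],[-0.07,0,-0.09,0,0,0,1],[-0.07,0,-0.09,0,0,0,1]]'
python3 - <<'E'
from h import *
s=read_state();p,d=get_image("wrist");cv2.imwrite("pics/w4.png",p);K,T=cam("wrist",s)
C=cloud(K,T,d);print(s["position"],s["contact_force"])
for r in(18,20,22):
  k=(np.hypot(C[...,0]-522.7,C[...,1]+197.6)<r)&(np.hypot(C[...,0]-522.7,C[...,1]+197.6)>r-6);print(np.percentile(C[k][:,2],[5,50,95]))
t=C[(np.hypot(C[...,0]-522.7,C[...,1]+197.6)<9)];print("tip",t[:,2].max())
q=C[(np.hypot(C[...,0]-528,C[...,1]+200)<56)&(np.hypot(C[...,0]-528,C[...,1]+200)>42)];print("pan",np.median(q[:,2]))
pt,_=get_image("top");cv2.imwrite("pics/top1.png",cv2.resize(pt[150:205,345:410],None,fx=8,fy=8,interpolation=2))
E
```

```text
clock: 10.92
position: [457.9, -173.1, 208.8]
ee_rot: [0.983, -0.182, 0.001, 0.0]
contact_force: [-0.1, 0.4, 0.0]
gripper_width: 85.3
grasp_force: 0.0
[ 457.94927867 -173.06518951  208.81853516] [-0.09654954  0.4302002   0.00793398]
[125.7929794  126.8921621  128.00948756]
[125.77398695 126.91238066 128.02347629]
[125.77147873 126.90645562 128.06338132]
tip 351.52211515865326
pan 102.92181453971168
```

View pics/w4.png

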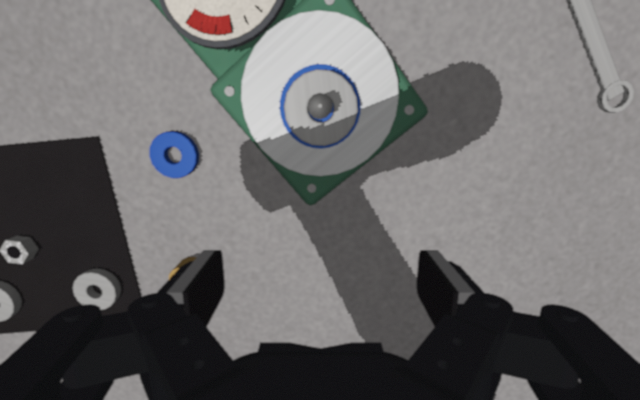

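Wrist view: the collar sits on the flange at (320,106) with an even blue rim. Its top is 24.0 mm above the pan, so it is fully home. Next is collar 3.

```bash
python3 -m handwheel '[[-0.015,-0.03,0,0,0,0,1],[-0.035,-0.07,0.01,0,0,0,1],[-0.06,-0.12,0.03,0,0,0,1],[-0.085,-0.17,0.06,0,0,0,1],[-0.11,-0.22,0.09,0,0,0,1],[-0.125,-0.25,0.099,0,0,0,1],[-0.135,-0.266,0.099,0,0,0,1],[-0.135,-0.266,0.099,0,0,0,1],[-0.135,-0.266,0.099,0,0,0,1]]'
cat >> h.py <<'E'
def seen(zt=15):
    s=read_state();p,d=get_image("wrist");K,T=cam("wrist",s);C=cloud(K,T,d)
    print(s["clock"],s["position"],s["contact_force"])
    m=((C[...,2]>11)&(C[...,2]<18)&(p.min(2)>55)&(p.max(2).astype(int)-p.min(2)<30)).astype(np.uint8)
    for c in cv2.findContours(m,0,1)[0]:
        if cv2.contourArea(c)>1200:
            e=cv2.minEnclosingCircle(c);w=onplane(K,T,e[0],zt);t=totool(w,s);t[2]=s["position"][2]
            print(e,"world",w,"tool",t,"r",e[1]*np.linalg.norm(w-T[:3,3])/322.8)
E
python3 -c "
from h import *
seen()"
```

```text
clock: 12.15
position: [426.8, 123.5, 109.2]
ee_rot: [0.983, -0.182, -0.0, 0.0]
contact_force: [-0.0, -0.2, -1.1]
gripper_width: 84.9
grasp_force: 0.0
12.15 [426.78373023 123.51404505 109.15142292] [-3.04492645e-04 -2.43159398e-01 -1.06821582e+00]
((163.0, 221.5), 33.42538833618164) world [455.1301566  242.76648168  15.        ] tool [ -16.21170049 -121.5279214   109.15142292] r 28.802069229464173
((321.3936767578125, 201.8009033203125), 32.208614349365234) world [426.04889365 122.73618639  15.        ] tool [ -0.39042558   0.95749574 109.15142292] r 24.512960777153403
((211.56137084960938, 134.5397186279297), 22.703968048095703) world [501.2853163  178.63964051  15.        ] tool [ 49.84327447 -78.1771336  109.15142292] r 17.56176755722017
((119.63249969482422, 59.20277404785156), 41.85061264038086) world [568.88799772 214.78014719  15.        ] tool [ 100.02505279 -136.12579236  109.15142292] r 35.6709678252645
```

```bash
python3 -m handwheel '[[0,0.001,0.03,0,0,0,1],[0,0.001,0.07,0,0,0,1],[0,0.001,0.095,0,0,0,1],[0,0.001,0.1,0,0,0,1],[0,0.001,0.101,0,0,0,1],[0,0.001,0.101,0,0,0,-1],[0,0.001,0.101,0,0,0,-1],[0,0.001,0.101,0,0,0,-1],[0,0.001,0.101,0,0,0,-1],[0,0.001,0.101,0,0,0,-1]]'
python3 -m handwheel '[[0,0,0,0,0,0,-1],[0,0,-0.004,0,0,0,-1],[0,0,-0.02,0,0,0,-1],[0,0,-0.055,0,0,0,-1],[0,0,-0.1,0,0,0,-1],[0,0,-0.15,0,0,0,-1],[0,0,-0.185,0,0,0,-1],[0,0,-0.185,0,0,0,-1]]'
python3 -c "
from h import *
held()"
```

```text
clock: 13.45
position: [426.6, 123.0, 10.2]
ee_rot: [0.983, -0.182, 0.001, -0.0]
contact_force: [-3.6, -2.0, 13.7]
gripper_width: 45.2
grasp_force: 59.2
clock: 14.45
position: [427.3, 123.7, 196.2]
ee_rot: [0.983, -0.182, 0.002, -0.003]
contact_force: [0.7, -0.5, -2.2]
gripper_width: 45.1
grasp_force: 61.7
held: top -4.401435221204565 tilt [0.02654877 0.01234283] n 7567 circ ((321.5, 256.9102478027344), 54.205326080322266) centre [ 0.25717821  0.54147317 -4.40143522] r 25.641080485055845
```

```bash
python3 -m handwheel '[[0.015,0.02,0,0,0,0,-1],[0.045,0.06,0,0,0,0,-1],[0.08,0.105,0,0,0,0,-1],[0.115,0.15,0,0,0,0,-1],[0.15,0.195,0,0,0,0,-1],[0.18,0.235,0,0,0,0,-1],[0.197,0.257,0,0,0,0,-1],[0.204,0.2655,0,0,0,0,-1],[0.204,0.2655,0,0,0,0,-1],[0.204,0.2655,0,0,0,0,-1]]'
python3 -m handwheel '[[0,0,0.005,0,0,0,-1],[0,0,0.01,0,0,0,-1],[0,0,0.01,0,0,0,-1]]'
```

```text
clock: 15.75
position: [521.1, -197.1, 192.8]
ee_rot: [0.983, -0.181, -0.001, -0.0]
contact_force: [-0.4, 0.3, -0.2]
gripper_width: 44.9
grasp_force: 61.7
clock: 16.12
position: [521.2, -197.7, 182.7]
ee_rot: [0.983, -0.182, -0.001, -0.0]
contact_force: [-0.1, 0.1, -1.1]
gripper_width: 45.5
grasp_force: 61.7
```

```bash
python3 -m handwheel '[[0.0012,-0.0004,0.005,0,0,0,-1],[0.0012,-0.0004,0.01,0,0,0,-1],[0.0012,-0.0004,0.013,0,0,0,-1],[0.0012,-0.0004,0.013,0,0,0,-1]]'
python3 -m handwheel '[[0,0,0.003,0,0,0,-1],[0,0,0.006,0,0,0,-1],[0,0,0.006,0,0,0,-1],[0,0,0.006,0,0,0,-1]]'
```

```text
clock: 16.62
position: [522.7, -198.2, 169.9]
ee_rot: [0.983, -0.182, -0.0, 0.0]
contact_force: [-0.4, 0.1, -1.8]
gripper_width: 45.0
grasp_force: 61.7
clock: 17.12
position: [522.9, -198.2, 164.4]
ee_rot: [0.983, -0.182, 0.0, 0.0]
contact_force: [-0.0, -0.1, -2.0]
gripper_width: 45.1
grasp_force: 61.7
```

```bash
python3 -m handwheel '[[0,-0.0005,0.003,0,0,0,-1],[0,-0.0005,0.006,0,0,0,-1],[0,-0.0005,0.006,0,0,0,-1]]'
python3 -m handwheel '[[0,0,0.004,0,0,0,-1],[0,0,0.008,0,0,0,-1],[0,0,0.008,0,0,0,-1]]'
```

```text
clock: 17.5
position: [522.8, -197.7, 157.9]
ee_rot: [0.983, -0.182, -0.0, 0.0]
contact_force: [-0.6, 0.3, -1.4]
gripper_width: 44.9
grasp_force: 61.7
clock: 17.88
position: [522.8, -197.6, 149.8]
ee_rot: [0.983, -0.182, -0.0, 0.0]
contact_force: [0.8, 0.1, -1.9]
gripper_width: 45.2
grasp_force: 61.7
```

```bash
python3 -m handwheel '[[0,0,0.004,0,0,0,-1],[0,0,0.008,0,0,0,-1],[0,0,0.012,0,0,0,-1],[0,0,0.012,0,0,0,-1]]'
python3 -m handwheel '[[0,0,0.002,0,0,0,-1],[0,0,0.004,0,0,0,-1],[0,0,0.004,0,0,0,-1],[0,0,0.004,0,0,0,-1]]'
python3 -m handwheel '[[0,0,0.002,0,0,0,-1],[0,0,0.003,0,0,0,-1],[0,0,0.003,0,0,0,-1],[0,0,0.003,0,0,0,-1]]'
```

```text
clock: 18.38
position: [522.8, -197.7, 137.9]
ee_rot: [0.983, -0.182, -0.0, 0.0]
contact_force: [0.2, -0.5, -1.6]
gripper_width: 45.4
grasp_force: 61.7
clock: 18.88
position: [523.1, -197.7, 134.4]
ee_rot: [0.983, -0.182, 0.0, 0.0]
contact_force: [-0.8, -0.3, -1.4]
gripper_width: 45.1
grasp_force: 61.7
clock: 19.38
position: [523.2, -197.7, 131.5]
ee_rot: [0.983, -0.182, 0.0, 0.0]
contact_force: [0.4, -0.4, -1.3]
gripper_width: 45.2
grasp_force: 62.1
```

```bash
python3 -m handwheel '[[0,0,0.002,0,0,0,-1],[0,0,0.002,0,0,0,-1],[0,0,0.002,0,0,0,-1]]'
python3 -m handwheel '[[0,0,0.0015,0,0,0,-1],[0,0,0.0015,0,0,0,-1],[0,0,0.0015,0,0,0,-1]]'
```

```text
clock: 19.75
position: [523.2, -197.7, 129.5]
ee_rot: [0.983, -0.182, 0.0, 0.0]
contact_force: [0.1, 0.1, 1.1]
gripper_width: 45.4
grasp_force: 62.3
clock: 20.12
position: [523.2, -197.8, 128.0]
ee_rot: [0.983, -0.182, 0.0, 0.0]
contact_force: [0.0, 0.5, 2.0]
gripper_width: 45.0
grasp_force: 62.5
```

```bash
python3 -m handwheel '[[0,0,-0.001,0,0,0,-1],[0,0,-0.001,0,0,0,0.5],[0,0,-0.001,0,0,0,0.5],[0,0,-0.001,0,0,0,0.5],[0,0,-0.02,0,0,0,0.6],[0,0,-0.05,0,0,0,1],[0,0,-0.085,0,0,0,1],[-0.03,0,-0.085,0,0,0,1],[-0.07,0,-0.085,0,0,0,1],[-0.07,0,-0.085,0,0,0,1]]'
python3 -m handwheel '[[0,0,0,0,0,0,1],[0,0,0,0,0,0,1]]'
python3 - <<'E'
from h import *
s=read_state();p,d=get_image("wrist");cv2.imwrite("pics/w5.png",p);K,T=cam("wrist",s)
C=cloud(K,T,d);print(s["position"],s["contact_force"])
D=np.hypot(C[...,0]-523,C[...,1]+197.8);k=(D<21)&(D>13);print("top",np.percentile(C[k][:,2],[5,50,95]))
q=C[(np.hypot(C[...,0]-528,C[...,1]+200)<56)&(np.hypot(C[...,0]-528,C[...,1]+200)>42)];print("pan",np.median(q[:,2]))
pt,_=get_image("top");a=[cv2.resize(i[150:205,345:410],None,fx=6,fy=6,interpolation=2) for i in(cv2.imread("pics/top0.png"),pt)]
cv2.imwrite("pics/dials.png",np.hstack(a))
E
```

```text
clock: 21.38
position: [455.3, -172.1, 213.0]
ee_rot: [0.983, -0.182, -0.0, -0.0]
contact_force: [-1.0, 0.2, 1.0]
gripper_width: 85.4
grasp_force: 0.0
clock: 21.62
position: [458.5, -172.8, 212.7]
ee_rot: [0.983, -0.182, 0.0, 0.0]
contact_force: [-0.1, 0.1, -0.5]
gripper_width: 85.5
grasp_force: 0.0
[ 458.48622739 -172.83402579  212.73209063] [-0.12726752  0.06590133 -0.49026514]
top [135.21616314 136.33118482 137.43598859]
pan 100.35644295120296
```

View pics/dials.png

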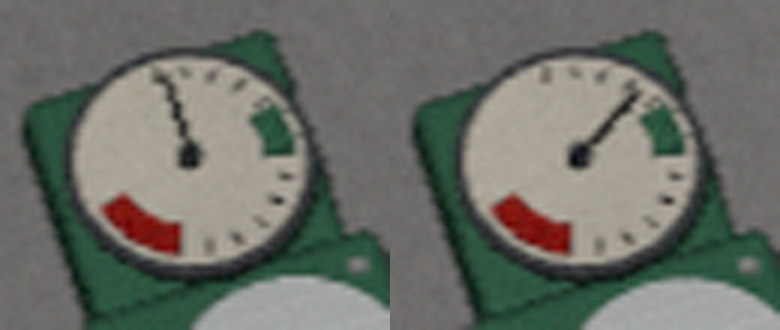

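Dials: at the start the pointer was near zero, and now it stands at about 1.05 rad (crop tip (635,93)), short of green. The stack is exactly 36 mm, so both collars are home. One more collar is needed, and I take collar 0.

```bash
python3 -m handwheel '[[-0.005,-0.03,0,0,0,0,1],[-0.01,-0.08,0,0,0,0,1],[-0.015,-0.135,0.01,0,0,0,1],[-0.02,-0.19,0.03,0,0,0,1],[-0.025,-0.245,0.055,0,0,0,1],[-0.03,-0.3,0.08,0,0,0,1],[-0.034,-0.35,0.095,0,0,0,1],[-0.034,-0.385,0.103,0,0,0,1],[-0.034,-0.403,0.103,0,0,0,1],[-0.034,-0.403,0.103,0,0,0,1]]'
python3 -m handwheel '[[0,0,0,0,0,0,1]]'
python3 -c "
from h import *
seen()"
```

```text
clock: 22.98
position: [570.6, 216.5, 109.5]
ee_rot: [0.983, -0.181, -0.0, 0.0]
contact_force: [-0.7, 0.3, -0.7]
gripper_width: 85.4
grasp_force: 0.0
clock: 23.1
position: [569.9, 214.8, 110.1]
ee_rot: [0.983, -0.182, -0.0, 0.0]
contact_force: [-0.7, -0.0, 0.2]
gripper_width: 85.6
grasp_force: 0.0
23.1 [569.90562241 214.84558397 110.13469686] [-0.66415245 -0.03641605  0.18823353]
((336.0, 332.0), 28.6357421875) world [456.05633479 243.92954234  15.        ] tool [-116.68922829   13.67772416  110.13469686] r 26.58366483845511
((318.055908203125, 201.55279541015625), 32.25227355957031) world [570.02151859 216.49396525  15.        ] tool [ -0.4664196   -1.58767086 110.13469686] r 24.642923600445705
```

```bash
python3 -m handwheel '[[0,-0.001,0.03,0,0,0,1],[0,-0.0015,0.07,0,0,0,1],[0,-0.0015,0.098,0,0,0,1],[0,-0.0015,0.105,0,0,0,1],[0,-0.0015,0.106,0,0,0,1],[0,-0.0015,0.106,0,0,0,-1],[0,-0.0015,0.106,0,0,0,-1],[0,-0.0015,0.106,0,0,0,-1],[0,-0.0015,0.106,0,0,0,-1],[0,-0.0015,0.106,0,0,0,-1]]'
python3 -m handwheel '[[0,0,0,0,0,0,-1],[0,0,-0.004,0,0,0,-1],[0,0,-0.02,0,0,0,-1],[0,0,-0.055,0,0,0,-1],[0,0,-0.1,0,0,0,-1],[0,0,-0.15,0,0,0,-1],[0,0,-0.186,0,0,0,-1],[0,0,-0.186,0,0,0,-1]]'
python3 -c "
from h import *
held()"
```

```text
clock: 24.4
position: [571.3, 217.6, 5.8]
ee_rot: [0.983, -0.181, 0.001, -0.001]
contact_force: [-1.6, -1.3, 5.6]
gripper_width: 46.6
grasp_force: 60.5
clock: 25.4
position: [572.3, 218.2, 194.6]
ee_rot: [0.983, -0.182, 0.003, -0.003]
contact_force: [0.1, -0.3, -2.3]
gripper_width: 46.4
grasp_force: 62.0
held: top -8.927015472232256 tilt [0.02519307 0.0037341 ] n 8108 circ ((319.6189880371094, 264.1731872558594), 55.1244010925293) centre [-1.20309838 -0.33244212 -8.92701547] r 25.48820648739902
```

```bash
python3 -m handwheel '[[0.005,0.02,0,0,0,0,-1],[0.015,0.06,0,0,0,0,-1],[0.028,0.11,0,0,0,0,-1],[0.041,0.16,0,0,0,0,-1],[0.054,0.21,0,0,0,0,-1],[0.067,0.26,0,0,0,0,-1],[0.08,0.31,0,0,0,0,-1],[0.092,0.36,0,0,0,0,-1],[0.101,0.393,0,0,0,0,-1],[0.104,0.4065,0,0,0,0,-1]]'
python3 -m handwheel '[[0,0,0,0,0,0,-1],[0,0,0.008,0,0,0,-1],[0,0,0.016,0,0,0,-1],[0,0,0.02,0,0,0,-1],[0,0,0.02,0,0,0,-1],[0,0,0.02,0,0,0,-1]]'
```

```text
clock: 26.7
position: [520.3, -201.7, 188.2]
ee_rot: [0.983, -0.183, -0.002, 0.0]
contact_force: [-0.1, 0.3, -1.7]
gripper_width: 46.5
grasp_force: 62.0
clock: 27.45
position: [522.6, -199.4, 170.0]
ee_rot: [0.983, -0.182, 0.0, 0.0]
contact_force: [0.7, -0.5, -0.9]
gripper_width: 46.3
grasp_force: 62.0
```

```bash
python3 -m handwheel '[[0.0009,-0.001,0,0,0,0,-1],[0.0009,-0.001,0,0,0,0,-1],[0.0009,-0.001,0.004,0,0,0,-1],[0.0009,-0.001,0.004,0,0,0,-1]]'; python3 -c "
from h import *
held();print(read_state()['position'])"
```

```text
clock: 27.95
position: [523.2, -198.9, 165.3]
ee_rot: [0.983, -0.182, -0.001, -0.0]
contact_force: [0.2, 0.4, -1.5]
gripper_width: 46.4
grasp_force: 62.0
held: top -8.950779423225754 tilt [0.02234681 0.00143713] n 8206 circ ((319.0, 262.0), 54.561988830566406) centre [-0.11242613 -0.61284022 -8.95077942] r 25.142838826006205
[ 523.35107839 -198.95656654  165.48761738]
```

```bash
python3 -m handwheel '[[0,0,0.003,0,0,0,-1],[0,0,0.006,0,0,0,-1],[0,0,0.006,0,0,0,-1]]'; python3 -m handwheel '[[0,0,0.003,0,0,0,-1],[0,0,0.006,0,0,0,-1],[0,0,0.006,0,0,0,-1]]';  python3 -m handwheel '[[0,0,0.003,0,0,0,-1],[0,0,0.005,0,0,0,-1],[0,0,0.005,0,0,0,-1]]'
```

```text
clock: 28.38
position: [523.3, -198.9, 159.4]
ee_rot: [0.983, -0.182, -0.0, 0.0]
contact_force: [-0.1, -0.1, -2.4]
gripper_width: 46.7
grasp_force: 62.0
clock: 28.75
position: [523.3, -198.9, 153.4]
ee_rot: [0.983, -0.182, -0.0, 0.0]
contact_force: [-0.3, -0.1, -2.6]
gripper_width: 46.5
grasp_force: 62.0
clock: 29.12
position: [523.4, -198.9, 148.6]
ee_rot: [0.983, -0.182, -0.0, 0.0]
contact_force: [-0.2, -0.4, -1.6]
gripper_width: 46.3
grasp_force: 62.0
```

```bash
python3 -m handwheel '[[0,0,0.004,0,0,0,-1],[0,0,0.008,0,0,0,-1],[0,0,0.008,0,0,0,-1]]'; python3 -m handwheel '[[0,0,0.002,0,0,0,-1],[0,0,0.004,0,0,0,-1],[0,0,0.004,0,0,0,-1],[0,0,0.004,0,0,0,-1]]';  python3 -m handwheel '[[0,0,0.0015,0,0,0,-1],[0,0,0.0015,0,0,0,-1],[0,0,0.0015,0,0,0,-1]]'
```

```text
clock: 29.5
position: [523.2, -198.9, 140.3]
ee_rot: [0.983, -0.182, -0.001, 0.0]
contact_force: [0.7, 0.4, -1.4]
gripper_width: 46.5
grasp_force: 62.0
clock: 30.0
position: [523.8, -199.0, 137.1]
ee_rot: [0.983, -0.182, 0.0, 0.0]
contact_force: [0.1, -0.2, -0.4]
gripper_width: 46.4
grasp_force: 62.2
clock: 30.38
position: [523.7, -199.0, 135.5]
ee_rot: [0.983, -0.182, 0.0, 0.0]
contact_force: [-0.6, 0.5, 0.9]
gripper_width: 46.5
grasp_force: 62.3
```

```bash
python3 -m handwheel '[[0,0,0,0,0,0,0.5],[0,0,0,0,0,0,0.5],[0,0,0,0,0,0,0.5],[0,0,-0.02,0,0,0,0.6],[0,0,-0.05,0,0,0,1],[0,0,-0.08,0,0,0,1],[-0.03,0,-0.08,0,0,0,1],[-0.07,0,-0.08,0,0,0,1],[-0.07,0,-0.08,0,0,0,1],[-0.07,0,-0.08,0,0,0,1]]'
python3 -m handwheel '[[0,0,0,0,0,0,1],[0,0,0,0,0,0,1]]'
python3 - <<'E'
from h import *
s=read_state();p,d=get_image("wrist");K,T=cam("wrist",s)
C=cloud(K,T,d);print(s["position"],s["contact_force"])
D=np.hypot(C[...,0]-523,C[...,1]+198);k=(D<21)&(D>13);print("top",np.percentile(C[k][:,2],[5,50,95]))
q=C[(np.hypot(C[...,0]-528,C[...,1]+200)<56)&(np.hypot(C[...,0]-528,C[...,1]+200)>42)];print("pan",np.median(q[:,2]))
pt,_=get_image("top");a=cv2.resize(pt[140:300,190:440],None,fx=3,fy=3,interpolation=2)
cv2.imwrite("pics/end.png",a)
E
```

```text
clock: 31.62
position: [458.7, -174.0, 215.8]
ee_rot: [0.983, -0.182, 0.001, 0.0]
contact_force: [-0.3, -0.2, 0.4]
gripper_width: 85.4
grasp_force: 0.0
clock: 31.88
position: [458.7, -174.1, 215.0]
ee_rot: [0.983, -0.182, -0.0, 0.0]
contact_force: [-0.2, -0.3, 0.3]
gripper_width: 85.3
grasp_force: 0.0
[ 458.72497029 -174.09297838  215.0360897 ] [-0.247885   -0.30915859  0.32355984]
top [144.50533574 145.62358527 146.71332032]
pan 97.63837372099715
```

View pics/end.png

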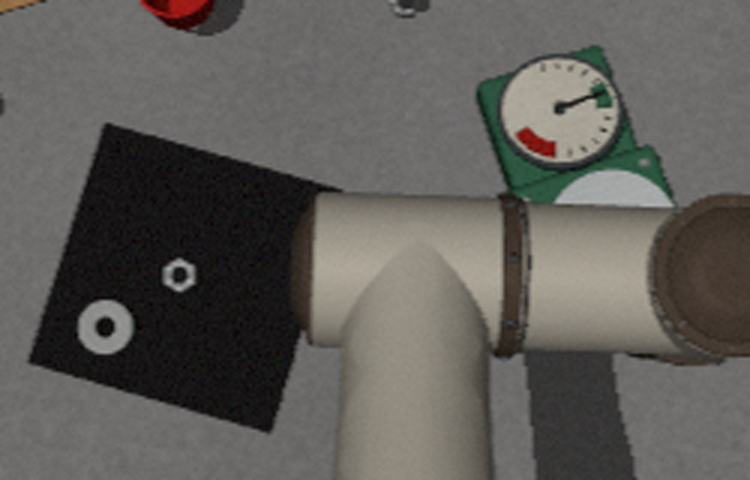

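The pointer (tip at (600,94)) stands inside the green zone. The stack is 48.0 mm above the pan, as it should be with three collars home, and the spare collar and nut lie where they were.

```bash
python3 -c "
from bench import *
print(job_done())"
```

```text
the job is handed in; nothing more can be done
None
```

I added three collars to the spindle, each lowered fully home before release; the pointer stands in the green zone with nothing touching the scale, the spare collar and nut lie where they were, and I handed the job in at about 32 s.

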